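Clear the sawn puppet parts over to the painting place

TASK

The scroll saw is done with this puppet, so bring its parts over for painting: slide the wide plywood body board across the bench until it lies in the middle of the sheet of newspaper, square to the sheet's edges and with its long side along the sheet's long side, and take the two round-ended legs out of the saw's catch tray and lay them flat in the open tote. Leave the L-shaped offcut in the tray, and don't shift or knock over the tote or anything else standing on the bench.

Things in the scene. Friction and masses are not known exactly. Their poses are not given: they have to be found in the camera images.
- panel: The puppet's body board: bare plywood, 120 mm along its x, 170 mm along its y, 21 mm thick, corners rounded to 20 mm radius, about 0.28 kg; too wide for the gripper, so it is pushed by its edges. It lies flat and loose on the bench. Origin: centre of its underside; z up. It looks the same turned half round.
- newspaper: A sheet of newspaper spread flat on the bench, 210 mm along its x, 260 mm along its y, less than 1.5 mm thick with no edge to catch on; fixed. Origin: its centre, at bench height.
- saw: Scroll saw, fixed. Origin: on the bench below the middle of the front edge of its work table; x runs from the saw's front to its rear, y to its left. The table, an aluminium plate: x 0 to 380 mm, y -145 to 145 (corner radius 40), underside 118 and top 132 mm above the bench. Arm and controls stand above it behind x = 140, up to 325 high; below it, behind x = 130, is the saw's base.
- tray (a point): Middle of the floor of the saw's catch tray, 4 mm above the bench, at x = 20 mm, y = 0 in the saw's frame, axes as the saw's. The tray is dark sheet steel, 190 mm along x (saw x -75 to 115), 270 mm along y, walls 3 mm thick; front and side walls 26 mm, rear wall 40 mm above the bench. Its rear part is under the saw's table.
- leg_a: Puppet leg, bare plywood: flat bar 115 mm long (its x), 34 wide (y), 21 thick (z), half-round ends, 50 g. Lies flat in the catch tray in one of three places side by side (about 78 mm apart), pointing roughly along the saw's x, about two thirds of it under the saw's table, so the tool must reach in at a tilt. Origin: centre of its underside.
- leg_b: The second puppet leg, the same as leg_a, in another of the three places in the catch tray. Origin: centre of its underside.
- offcut: Scrap that stays in the catch tray: an L-shaped plywood offcut, a bar 100 x 16 mm along its x (y -20 to -4 mm) with a 36 x 28 mm foot on its +y side at the +x end (x 14 to 50 mm, y -6 to 22 mm), 21 mm thick. It lies in the third of the three places. Origin: on its underside.
- tote: Open shallow tote of grey plastic standing loose on the bench: outside 150 mm along its x, 200 mm along its y, 45 mm high, walls and floor 4 mm thick, 0.6 kg, empty. Origin: centre of its underside. Each leg fits in it in either direction.
- paint_jar: Bystander among the task's things: closed squat paint jar, 68 mm diameter, 75 mm high, 0.3 kg. Origin: centre of its underside.
- glue_bottle: Bystander: upright glue bottle, 58 mm diameter, 170 mm high, 0.4 kg. Origin: centre of its underside.
- varnish_tin: Bystander: round tin, 84 mm diameter, 110 mm high, 0.6 kg. Origin: centre of its underside.
- sanding_block: Bystander: cork sanding block, 68 mm along its x, 110 mm along its y, 34 mm high. Origin: centre of its underside.
- brush_mug: Bystander: white mug-sized pot, 76 mm diameter, 95 mm high. Origin: centre of its underside.
There are look-alikes about, which are no part of the job. What is shaped like the leg_b but blue or purple is not meant.

How it is judged:
At the end, for the whole second after the job is handed in: Board flat on the bench, centre within 25 mm of the newspaper's centre and under 8 degrees off square, long side along long side; both legs flat (14 degrees) inside the tote, their undersides less than 36 mm above its underside; offcut in the catch tray; all at rest (horizontal distance between panel and newspaper below 0.025 m and angle between the x axis of panel and the x axis of newspaper, either way round below 0.14 rad and angle between panel's own z axis and vertical below 0.08 rad and height (world z) of panel below 0.01 m and linear speed of each of panel, leg_a, leg_b below 0.02 m/s and x of leg_a in the frame of tote between -0.07 and 0.07 m and y of leg_a in the frame of tote between -0.095 and 0.095 m and z of each of leg_a, leg_b in the frame of tote below 0.036 m and (angle between leg_a's own z axis and vertical below 0.25 rad or angle between leg_a's own z axis and vertical above 2.89 rad) and x of leg_b in the frame of tote between -0.07 and 0.07 m and y of leg_b in the frame of tote between -0.095 and 0.095 m and (angle between leg_b's own z axis and vertical below 0.25 rad or angle between leg_b's own z axis and vertical above 2.89 rad) and x of offcut in the frame of saw between -0.07 and 0.11 m and y of offcut in the frame of saw between -0.13 and 0.13 m and height (world z) of offcut below 0.02 m); the robot touches nothing.
It fails at once if the jar, bottle, tin, sanding block or mug is shifted more than 25 mm or tipped (distance of any of paint_jar, glue_bottle, varnish_tin, sanding_block, brush_mug from where it was at the start of the episode above 0.025 m or angle between any of paint_jar, glue_bottle, varnish_tin, sanding_block, brush_mug's own z axis and vertical above 0.4 rad).
It fails at once if the tote is shifted more than 40 mm or tipped (distance of tote from where it was at the start of the episode above 0.04 m or angle between tote's own z axis and vertical above 0.3 rad).
It fails at once if the body board is lifted off the bench or tipped up instead of slid (height (world z) of panel above 0.025 m or angle between panel's own z axis and vertical above 0.35 rad).
It also fails if it takes over 72 s, if anything falls off the work surface, if the arm or the gripper's body presses on something with over 40 N, if the wrist force passes 120 N, or if a joint passes its speed limit or range.

ROBOT

A 6-joint arm with a two-finger parallel gripper is mounted at the origin on the work surface. World frame = base frame: x ahead of the robot, y to its left, z up, the work surface at z = 0. Lengths are in m, angles in rad, forces in N, time in s.
With the tool pointing down it reaches from about 0.375 to 0.925 m from the base axis. Payload 5.7 kg.
Tool frame: the origin (TCP) lies midway between the tips of the shut fingers; the grasp point (between the pads) lies 19 mm behind it; z points along the fingers, y is the line along which they close (so a half turn about z gives the same grasp; the last joint's range is limited). The gripper opens to 88 mm and grips with 3 to 60 N. Pads are 20 mm wide; open, the fingers measure 115 mm over their backs; the gripper's body (75 mm by 178 mm) begins 61 mm behind the grasp point.
Start: joints at [1.019, 0.359, 1.51, -0, 1.272, -0.115], TCP at [0.254, 0.544, 0.223] pointing down, gripper open.
Joint ranges: [-2.97, 2.97], [-1.01, 2.36], [0.21, 2.38], [-0.96, 4.11], [0.2, 2.71], [-2.98, 2.98]. Speed limits (rad/s): [2.39, 2.39, 3.14, 3.14, 3.14, 3.14].

INTERFACE

Orientations are given as a unit quaternion [x, y, z, w].
In Python, from bench import move_ptp, servo_line, goto_joints, move_gripper, sleep, inverse_kinematics, capture, PlanningError, close_job, spot_in, silhouettes, current_clock, current_joint_pos, current_qvel, current_joint_torque, current_position, current_orientation, current_force, current_torque, current_finger_gap, current_grip_force gives the robot as it stands. Calls block until the motion is done:
- move_ptp(position, orientation): joint-space move of the TCP to a pose.
- servo_line(position, orientation=None, rate=0.15, contact_N=None): straight line of the TCP; orientation=None keeps the orientation; rate is the mean speed in m/s. With contact_N (N) it stops when the force on the tool has changed by that much, and returns True; else False.
- goto_joints(angles): joint-space move.
- move_gripper(opening): finger opening in m; the grip force is fixed at half the most; returns when the fingers have stopped.
- sleep(seconds).
- inverse_kinematics(position, orientation): joint angles nearest the present ones, or None.
- capture(name): name is "scene" or "side" or "wrist"; returns a dict with "image" (420x560x3 uint8, blue, green, red), "range_z" (420x560 float32, m along the optical axis (not along the pixel's ray), 0 where there is no reading), "intrinsics" (3x3 intrinsics, pixels), "R" (3x3) and "t" (3): a world point X has camera coordinates R X + t. Camera axes: x right, y down, z forward; pixel columns grow to the right and rows downward; lengths in m; the calibration is good to about 2 mm. A picture is of the moment at which its call begins.
A pose or a line that the arm cannot do raises PlanningError and nothing moves.
- close_job(): hands the job in; it is judged then, once.
Trained networks look in the newest picture that a camera, given by its name, has taken for a name from the list of things; names that differ only in an ending like _2 or _b are one class to them, and where a whole thing is asked for, a point or a joint stands for the part that bears it (a point fixed in the world has none). Each returns a list of dicts, best first, with "conf" (0 to 1); they miss things now and then, are a little off and sometimes report something else, mostly with a low value. They report only what shows in the picture. A call takes as long as a camera call. They do not tell look-alikes from the thing itself.
- spot_in(camera, query): "xy" ([column, row] in pixels, amid what is visible of it).
- silhouettes(camera, query): "region" (420x560 bool, what is visible of it) and "xy" ([column, row] in pixels, amid what is visible of it).
Readings, each from a call of its own:
- current_clock(): time.
- current_joint_pos(): joint angles.
- current_qvel(): joint speeds.
- current_joint_torque(): joint torques, N m.
- current_position(): TCP position.
- current_orientation(): TCP orientation.
- current_force(): force on the tool from outside, world axes, zero at the start.
- current_torque(): the same for the moment, N m.
- current_finger_gap(): finger opening in m.
- current_grip_force(): force on a finger pad.
Only numpy, scipy, OpenCV 4.12 (cv2) and the standard library are available. Lean on these libraries where they do the work, as an engineer would, in place of code of your own. Each camera call takes 0.05 s, during which the arm holds its last target. There are 200 camera calls.

## Working session

There is one attempt and no reset: what is moved stays moved. The work goes in short steps, each a Python script; the robot and the scene stay as the last script left them, time stands still between calls to the robot, and variables do not carry over. Pictures are saved under pics/ and viewed, at most 10 in all, crops included, and the job is handed in when it is done.

```bash
mkdir -p pics; cat > h.py <<'E'
import numpy as np, cv2
from bench import *
def world(c,mask=None):
    K=c["intrinsics"];R=np.array(c["R"]);t=np.array(c["t"]);z=c["range_z"]
    v,u=np.indices(z.shape)
    P=np.stack([(u-K[0][2])/K[0][0]*z,(v-K[1][2])/K[1][1]*z,z],-1)
    W=(P-t)@R
    W[z<=0]=np.nan
    return W
E
python3 - <<'E'
from h import *
for n in ("scene","side"):
    c=capture(n); cv2.imwrite(f"pics/{n}0.png",c["image"]); W=world(c)
    print(n,"cam",-np.array(c["R"]).T@c["t"])
    for q in "panel newspaper saw leg_a offcut tote paint_jar glue_bottle varnish_tin sanding_block brush_mug".split():
        for d in silhouettes(n,q)[:4]:
            if d["conf"]<.25: continue
            w=W[d["region"]]; w=w[~np.isnan(w[:,0])]
            if len(w)<5: print(q,d["xy"],"nodepth");continue
            top=w[w[:,2]>np.percentile(w[:,2],95)-.006]
            r=cv2.minAreaRect((top[:,:2]*1000).astype(np.float32))
            print(q,round(d["conf"],2),np.round(d["xy"]),"med",np.round(np.median(w,0),3),"ztop",np.round(top[:,2].mean(),3),"rect",np.round(r[0]),np.round(r[1]),round(r[2],1))
print(current_clock())
E
```

```text
scene cam [ 1.36850126 -0.7640113   0.87223594]
panel 0.73 [323. 218.] med [0.58  0.052 0.021] ztop 0.022 rect [570.  63.] [175. 125.] 80.2
newspaper 0.88 [240. 284.] med [ 0.639 -0.271  0.002] ztop 0.002 rect [ 632. -259.] [218. 266.] 2.2
saw 0.76 [468. 134.] med [0.649 0.586 0.132] ztop 0.29 rect [654. 706.] [447. 129.] 75.6
saw 0.47 [322. 218.] med [0.58  0.052 0.021] ztop 0.022 rect [570.  63.] [175. 125.] 80.2
leg_a 0.75 [372. 159.] med [0.456 0.386 0.023] ztop 0.025 rect [450. 393.] [107.  43.] 67.7
leg_a 0.63 [400. 185.] med [0.604 0.345 0.023] ztop 0.025 rect [598. 349.] [116.  42.] 68.1
leg_a 0.63 [440. 219.] med [0.782 0.294 0.021] ztop 0.022 rect [785. 270.] [ 35. 163.] 13.0
leg_a 0.62 [329. 145.] med [0.286 0.344 0.02 ] ztop 0.022 rect [286. 352.] [ 43. 111.] 88.6
offcut 0.81 [391. 171.] med [0.537 0.382 0.022] ztop 0.025 rect [526. 377.] [105.  46.] 79.2
tote 0.62 [162. 234.] med [ 0.375 -0.332  0.01 ] ztop 0.045 rect [ 446. -346.] [207. 259.] 84.2
paint_jar 0.63 [272. 217.] med [ 0.521 -0.089  0.052] ztop 0.076 rect [505. -76.] [57. 58.] 73.3
glue_bottle 0.9 [362. 244.]
[... 1051 characters left out ...]
207. 153.] 85.0
tote 0.5 [216. 182.] med [ 0.638 -0.248  0.002] ztop 0.002 rect [ 633. -259.] [211. 263.] 2.8
paint_jar 0.87 [283. 194.] med [ 0.514 -0.058  0.056] ztop 0.076 rect [506. -74.] [60. 55.] 47.0
paint_jar 0.26 [379. 255.] med [0.386 0.228 0.034] ztop 0.034 rect [377. 221.] [108.  69.] 78.8
glue_bottle 0.9 [199. 244.] med [0.783 0.019 0.1  ] ztop 0.17 rect [780.   3.] [29. 24.] 68.5
varnish_tin 0.97 [202. 126.] med [ 0.586 -0.433  0.082] ztop 0.111 rect [ 579. -463.] [78. 74.] 70.4
sanding_block 0.82 [380. 255.] med [0.386 0.231 0.034] ztop 0.034 rect [378. 221.] [108.  68.] 79.5
brush_mug 0.86 [232.  99.] med [ 0.439 -0.516  0.068] ztop 0.094 rect [ 434. -535.] [77. 71.] 48.6
1.2
```

View pics/scene0.png

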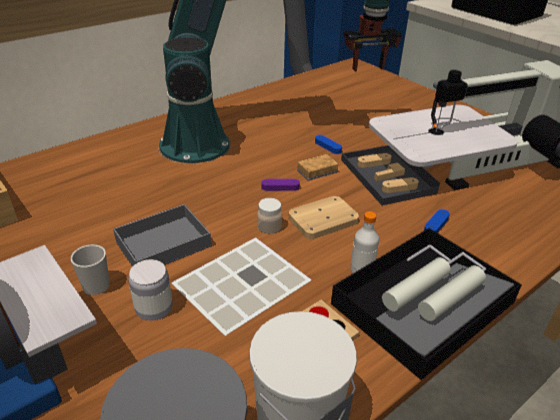

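View pics/side0.png

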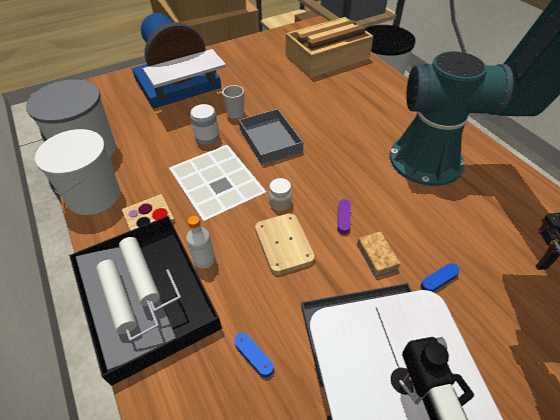

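The scene picture shows wooden legs in the tray at (372,159) and (400,185), with the L-shaped offcut between them at (391,171). There are blue look-alikes at (329,145) and (437,220) and a purple one at (280,184), all on the bench outside the tray. The board is at (323,218), the newspaper at (240,284) and the tote at (162,234). The side view agrees, but the saw table hides the legs there.

Plan: push the board +x with open fingers, which squares it, then push it in -y between the jar and the bottle.

```bash
cat >> h.py <<'E'
from scipy.spatial.transform import Rotation as Ro
def quat(yaw,tilt=0.):
    """tool leaning so that its z points down and, by tilt, towards heading yaw; closing line across the heading. two half-turn variants"""
    h=np.array([np.cos(yaw),np.sin(yaw),0]); d=np.array([0,0,-1.])
    z=np.cos(tilt)*d+np.sin(tilt)*h; y=np.array([-np.sin(yaw),np.cos(yaw),0])
    return [Ro.from_matrix(np.stack([np.cross(s*y,z),s*y,z],1)).as_quat() for s in (1,-1)]
def best(p,yaw,tilt=0.,also=()):
    """variant reachable at p and all of also, with the last joint nearest mid"""
    o=[]
    for q in quat(yaw,tilt):
        js=[inverse_kinematics(list(x),list(q)) for x in [p,*also]]
        if all(j is not None for j in js): o.append((max(abs(j[5]) for j in js),list(q),js))
    if not o: return None
    return min(o,key=lambda a:a[0])[1]
def rect(name,q,zlo,zhi,near=None):
    c=capture(name); W=world(c); out=[]
    for d in silhouettes(name,q):
        if d["conf"]<.25: continue
        w=W[d["region"]]; w=w[(w[:,2]>zlo)&(w[:,2]<zhi)]
        if len(w)<20: continue
        r=cv2.minAreaRect((w[:,:2]*1000).astype(np.float32)); out.append((np.array(r[0]),r[1],r[2]))
    if near is not None: out.sort(key=lambda r:np.hypot(*(r[0]-np.array(near)*1000)))
    return out
E
cat > p1.py <<'E'
from h import *
# saw table
c=capture("scene"); W=world(c); m=(abs(W[...,2]-.132)<.004)&(W[...,1]>.3)
m=cv2.morphologyEx(m.astype(np.uint8),cv2.MORPH_OPEN,np.ones((3,3)))
n,l,s,_=cv2.connectedComponentsWithStats(m); k=1+np.argmax(s[1:,4]); w=W[l==k]
r=cv2.minAreaRect((w[:,:2]*1000).astype(np.float32)); print("table",r)
print("table front edge by column:")
box=cv2.boxPoints(r); print(np.round(box))
yaw=np.radians(2.2)
y0=.063
q=best([.48,y0,.1],yaw,0,[[.48,y0,.007],[.552,y0,.007]]); print(q)
p=lambda x,z:[x,y0+(x-.5)*np.tan(yaw),z]
move_ptp(p(.475,.22),q); move_gripper(.088)
servo_line(p(.475,.007),rate=.25); print(servo_line(p(.552,.007),rate=.08))
print(current_force(),current_position())
servo_line(p(.53,.007),rate=.2); servo_line(p(.53,.26),rate=.3)
for n in("scene","side"):
    for a in rect(n,"panel",.014,.028,[.62,.06])[:1]: print(n,a)
print(current_clock())
E
python3 p1.py
```

```text
table ((580.9986572265625, 537.1986083984375), (386.10772705078125, 299.5442810058594), 71.25391387939453)
table front edge by column:
[[377. 403.]
 [661. 306.]
 [785. 672.]
 [501. 768.]]
[np.float64(0.9998157121216442), np.float64(0.01919744239968967), np.float64(0.0), np.float64(-0.0)]
False
[-0.06681053  0.61786072 -0.97036707] [0.55253391 0.06502567 0.00705484]
scene (array([ 394.72393799, -339.53259277]), (199.45611572265625, 158.95803833007812), 85.43897247314453)
side (array([625.03625488,  79.37631226]), (120.89569854736328, 173.12252807617188), 2.5915884971618652)
6.95
```

```bash
cat > p2.py <<'E'
from h import *
yaw=np.radians(-90+2.3)
a,b=[.620,.205],[.630,-.162]
q=best(a+[.007],yaw,0,[a+[.26],b+[.007],b+[.26]]); print(q)
move_ptp(a+[.26],q); move_gripper(.05)
servo_line(a+[.007],rate=.25)
servo_line([.6215,.13,.007],rate=.08)
print(servo_line(b+[.007],rate=.1), current_force())
servo_line([.629,-.13,.007],rate=.2); servo_line([.629,-.13,.26],rate=.3)
goto_joints([1.019,0.359,1.51,0,1.272,-.115]) if 0 else None
for n in("scene","side"):
    for r in rect(n,"panel",.014,.028,[.63,-.26])[:1]: print(n,r)
    for r in rect(n,"newspaper",-.01,.008,[.63,-.26])[:1]: print(n,"paper",r)
    cv2.imwrite(f"pics/{n}2.png",capture(n)["image"])
print(current_clock())
E
python3 p2.py
```

```text
[np.float64(0.6927727648614083), np.float64(0.7211559444851576), np.float64(0.0), np.float64(0.0)]
False [0.16417262 2.48658356 0.26418957]
scene (array([ 632.753479 , -259.5262146]), (125.3501968383789, 173.17401123046875), 2.9806511402130127)
scene paper (array([ 630.61077881, -257.82180786]), (216.3981170654297, 264.19244384765625), 3.2260634899139404)
side (array([ 635.20782471, -257.49108887]), (120.58116912841797, 174.82553100585938), 2.5306921005249023)
side paper (array([ 632.62255859, -258.65319824]), (210.26280212402344, 264.60040283203125), 2.3811826705932617)
16.05
```

The board now lies square and centred, to about 3 mm. Next I'll look at the legs with the wrist camera from in front of the tray.

```bash
cat >> h.py <<'E'
SY=np.radians(71.25); SO=np.array([.519,.3545]); SX=np.array([np.cos(SY),np.sin(SY)]); SL=np.array([-SX[1],SX[0]])
def sw(x,y,z): return [*(SO+SX*x+SL*y),z]
def legs(name,q="leg_a"):
    c=capture(name); W=world(c); out=[]
    for d in silhouettes(name,q):
        w=W[d["region"]]; w=w[(w[:,2]>.018)&(w[:,2]<.031)]
        if d["conf"]<.25 or len(w)<30: continue
        r=cv2.minAreaRect((w[:,:2]*1000).astype(np.float32)); e=np.array(r[0])/1000-SO
        ang=r[2] if r[1][0]>r[1][1] else r[2]-90
        bgr=c["image"][d["region"]].mean(0)
        out.append((round(d["conf"],2),np.round(d["xy"]),"saw",np.round([e@SX,e@SL],3),np.round(sorted(r[1])),"ang",round((ang-71.25+90)%180-90,1),np.round(bgr)))
    return c,out
E
cat > p3.py <<'E'
from h import *
T=np.radians(30)
v=sw(-.15,0,.24); q=best(v,SY,T); print(q)
move_ptp(v,q); move_gripper(.062)
for n in("wrist","scene"):
    for g in("leg_a","offcut"):
        c,o=legs(n,g); print(n,g,*o,sep="\n")
    if n=="wrist": cv2.imwrite("pics/w3.png",c["image"])
    else: cv2.imwrite("pics/s3.png",cv2.resize(c["image"][120:220,310:470],None,fx=4,fy=4))
for y in(.0777,-.0766):
    pts=[sw(-.02,y,.015),sw(-.02,y,.06),sw(-.13,y,.09),sw(-.13,y,.25)]
    for t in(25,30,35,40): print(y,t,best(pts[0],SY,np.radians(t),pts[1:]) is not None)
TC=np.array([.397,-.338]); 
for yy in(-95,85):
  for t in(25,30,35):
    Y=np.radians(yy); h=np.array([np.cos(Y),np.sin(Y)]); l=np.array([-h[1],h[0]])
    print(yy,t,[best([*(TC-h*.025+l*s),.03],Y,np.radians(t),[[*(TC-h*.025+l*s),.2]]) is not None for s in(.03,-.03)])
print(current_clock())
E
python3 p3.py
```

```text
[np.float64(0.7851496054604857), np.float64(0.5626302506419851), np.float64(0.2103802027207517), np.float64(-0.15075632129684005)]
wrist
leg_a
(0.96, array([494., 136.]), 'saw', array([ 0.027, -0.266]), array([ 36., 115.]), 'ang', 32.3, array([165.,  79.,  46.]))
(0.66, array([347., 144.]), 'saw', array([ 0.012, -0.076]), array([34., 91.]), 'ang', -5.5, array([142., 177., 201.]))
(0.65, array([217., 146.]), 'saw', array([0.01 , 0.077]), array([35., 95.]), 'ang', -2.9, array([141., 177., 200.]))
(0.64, array([287., 126.]), 'saw', array([0.016, 0.002]), array([42., 82.]), 'ang', 3.3, array([128., 160., 183.]))
(0.6, array([ 88., 216.]), 'saw', array([-0.075,  0.225]), array([ 36., 114.]), 'ang', -69.6, array([176.,  85.,  51.]))
(0.6, array([253., 404.]), 'saw', array([-0.274,  0.034]), array([28., 38.]), 'ang', 89.5, array([175.,  90., 143.]))
(0.51, array([281.,  82.]), 'saw', array([-0.006, -0.001]), array([130., 270.]), 'ang', -89.9, array([182., 178., 180.]))
wrist
offcut
(0.65, array([284., 129.]), 'saw', array([0.016, 0.002]), array([42., 82.]), 'ang', 2.9, array([129., 162., 18
[... 426 characters left out ...]
28, -0.264]), array([ 35., 112.]), 'ang', 32.7, array([157.,  74.,  34.]))
(0.59, array([373., 160.]), 'saw', array([0.016, 0.075]), array([ 44., 116.]), 'ang', -5.5, array([ 83., 121., 151.]))
(0.58, array([328., 143.]), 'saw', array([-0.076,  0.223]), array([ 42., 118.]), 'ang', -68.4, array([121.,  61.,  38.]))
scene
offcut
(0.8, array([390., 173.]), 'saw', array([ 0.024, -0.001]), array([ 48., 103.]), 'ang', 5.5, array([ 72., 103., 128.]))
0.0777 25 True
0.0777 30 True
0.0777 35 True
0.0777 40 True
-0.0766 25 True
-0.0766 30 True
-0.0766 35 True
-0.0766 40 True
-95 25 [True, True]
-95 30 [False, False]
-95 35 [False, False]
85 25 [True, True]
85 30 [True, True]
85 35 [True, True]
18.2583
```

```bash
python3 -c "
import cv2;i=cv2.imread('pics/w3.png');cv2.imwrite('pics/w3c.png',cv2.resize(i[50:250,160:420],None,fx=3,fy=3))"
```

```text
(no output)
```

View pics/w3c.png

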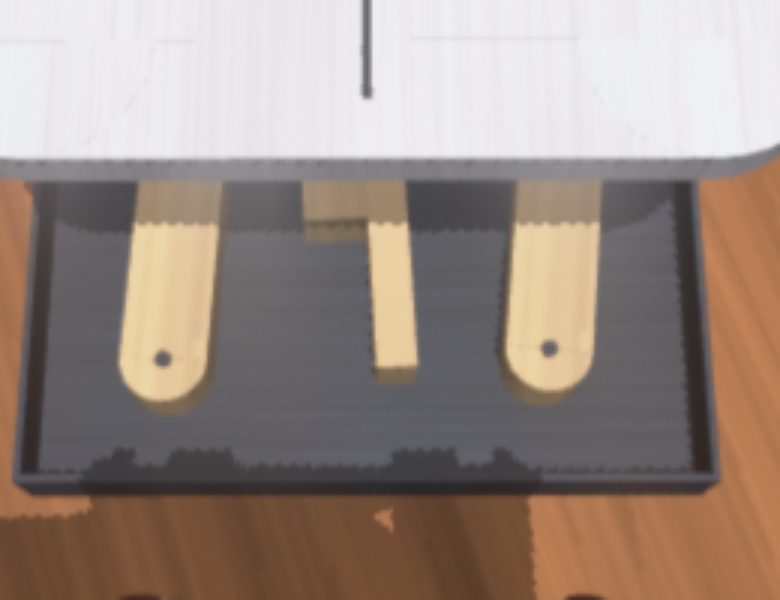

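The crop shows two bare-wood, round-ended bars at left and right (wrist pixels (217,146) and (347,144)) with the L-shaped offcut between them at (287,126). The other bar shapes are blue at (494,136) and (88,216) and purple at (253,404), so they aren't meant. I'll take the left bar first.

```bash
cat > leg.py <<'E'
import sys
from h import *
def run(y,xc,ang,s):
    T=np.radians(30); Y=SY+np.radians(ang); xs=-.003
    g=sw(xs,y,.0125); pre=sw(-.125,y+.122*np.tan(np.radians(-ang)),.09); hi=pre[:2]+[.24]
    q=best(g,Y,T,[pre,hi,sw(xs-.02,y,.055)])
    D=np.radians(85.2); h=np.array([np.cos(D),np.sin(D)]); l=np.array([-h[1],h[0]]); TC=np.array([.396,-.338])
    b=list(TC-h*(xc-xs-.005)+l*s); q2=best(b+[.017],D,T,[b+[.24]]); print(q is None,q2 is None)
    move_ptp(hi,q); move_gripper(.062); servo_line(pre,rate=.3)
    print("contact",servo_line(g,rate=.12,contact_N=15),current_position())
    move_gripper(0.); print("gap",current_finger_gap(),current_grip_force())
    servo_line(sw(xs-.02,y,.055),rate=.1); servo_line(pre[:2]+[.075],rate=.2); servo_line(hi,rate=.3)
    print("gap",current_finger_gap()); cv2.imwrite(f"pics/held{s}.png",capture("side")["image"])
    move_ptp(b+[.24],q2); servo_line(b+[.08],rate=.25); print("contact",servo_line(b+[.017],rate=.08,contact_N=8),current_position())
    move_gripper(.046); servo_line(b+[.24],rate=.25)
    cv2.imwrite(f"pics/placed{s}.png",capture("side")["image"]); print(current_clock())
run(*map(float,sys.argv[1:]))
E
python3 leg.py .0778 .020 -3 .03
```

```text
False False
contact False [0.4442321  0.37628336 0.01277377]
gap 0.03351716990085304 29.997613504529
gap 0.033370519058649725
contact False [ 0.36474133 -0.35360787  0.0171231 ]
29.3167
```

```bash
python3 -c "
import cv2,numpy as np
a=cv2.imread('pics/held0.03.png');b=cv2.imread('pics/placed0.03.png');cv2.imwrite('pics/c.png',cv2.resize(b[60:260,150:410],None,fx=3,fy=3))"
python3 -c "
from h import *
c,o=legs('scene');print(*o,sep='\n')"
```

```text
(0.83, array([400., 184.]), 'saw', array([ 0.018, -0.077]), array([ 41., 109.]), 'ang', -3.4, array([ 87., 125., 155.]))
(0.71, array([331., 145.]), 'saw', array([-0.077,  0.219]), array([ 38., 106.]), 'ang', -70.4, array([144.,  67.,  29.]))
(0.7, array([282., 186.]), 'saw', array([-0.319,  0.042]), array([ 37., 108.]), 'ang', -18.6, array([109.,  38.,  88.]))
(0.68, array([160., 230.]), 'saw', array([-0.7  , -0.078]), array([ 41., 114.]), 'ang', 12.7, array([ 66.,  95., 118.]))
(0.52, array([438., 219.]), 'saw', array([ 0.027, -0.266]), array([ 33., 116.]), 'ang', 33.3, array([166.,  77.,  33.]))
```

View pics/c.png

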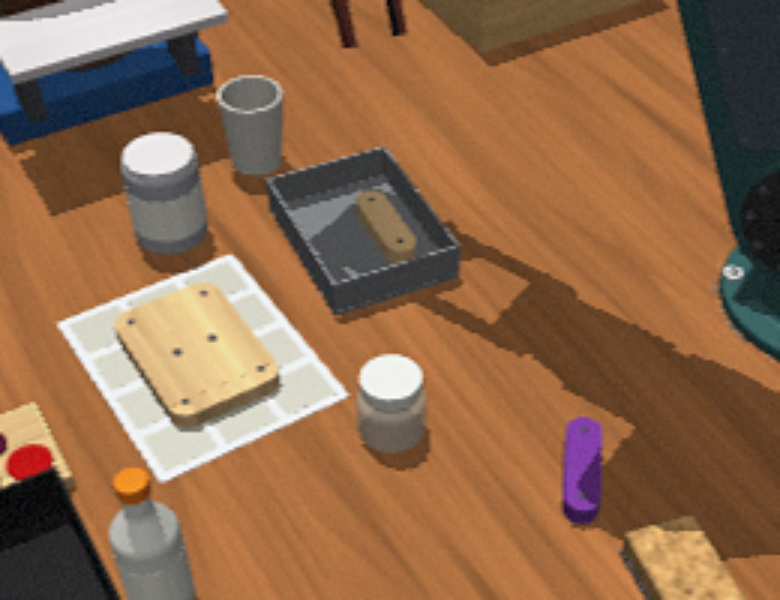

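The first leg lies flat in the tote (crop (385,225)) near its robot-side wall. The board is square on the newspaper (crop (195,350)) and everything else is untouched. Now the second leg, on the free side.

```bash
python3 leg.py -.0745 .022 -4.5 -.03 && python3 - <<'E'
from h import *
c,o=legs('scene');print(*[a for a in o],sep='\n')
for n in("scene","side"):
    for q,lo,hi,nr in(("tote",.04,.05,[.396,-.338]),("panel",.014,.028,[.63,-.26])): print(n,q,rect(n,q,lo,hi,nr)[:1])
i=capture("scene")["image"]; j=capture("side")["image"]
cv2.imwrite("pics/end.png",np.hstack([cv2.resize(i[100:350,60:460],(400*1,250)),cv2.resize(j[60:310,100:500],(400,250))]))
print(current_clock())
E
```

```text
False False
contact False [0.58866157 0.32727891 0.01288292]
gap 0.033788743381750114 29.94189642369747
gap 0.03409352208573242
contact False [ 0.42438668 -0.36062567  0.01717746]
41.9833
(0.89, array([161., 236.]), 'saw', array([-0.696, -0.087]), array([ 60., 114.]), 'ang', 16.7, array([ 76., 110., 136.]))
(0.81, array([327., 144.]), 'saw', array([-0.078,  0.225]), array([ 40., 117.]), 'ang', -70.1, array([141.,  67.,  36.]))
(0.59, array([167., 242.]), 'saw', array([-0.684, -0.134]), array([ 37., 115.]), 'ang', 14.3, array([ 73., 105., 130.]))
(0.59, array([439., 218.]), 'saw', array([ 0.028, -0.265]), array([ 35., 113.]), 'ang', 33.0, array([157.,  77.,  41.]))
(0.56, array([282., 187.]), 'saw', array([-0.317,  0.044]), array([ 48., 111.]), 'ang', -22.7, array([87., 33., 73.]))
scene tote [(array([ 395.67147827, -338.23364258]), (201.86013793945312, 157.89259338378906), 85.21334838867188)]
scene panel [(array([ 632.88647461, -259.23596191]), (124.43070220947266, 173.7161407470703), 2.2021865844726562)]
side tote [(array([ 398.90106201, -336.13876343]), (204.45797729492188, 151.29827880859375), 85.82962036132812)]
side panel [(array([ 635.16589355, -258.47180176]), (123.03638458251953, 175.6453094482422), 1.1303150653839111)]
42.5833
```

View pics/end.png

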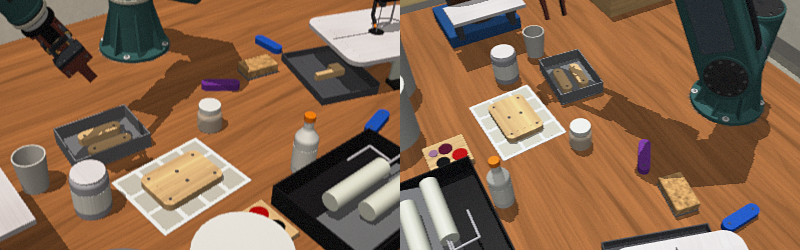

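The picture shows both legs flat in the tote ((105,137) on the left, (570,75) on the right), the offcut alone in the tray at (328,72), and the board centred on the sheet. The gripper touches nothing.

```bash
python3 -c "
from bench import *
print(close_job())"
```

```text
the job is handed in; nothing more can be done
None
```

I handed the job in at about 43 s of the 72 s limit, with no verdict returned: the board lies square on the newspaper about 3 mm off centre, both legs are flat in the tote, the offcut is still in the tray, and nothing else looked moved in the last pictures.

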